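# Start and close the canister cap that sits on top of its thread

### The arm

A 7-joint arm with a two-finger parallel gripper is mounted at the origin on a cart in front of the work surface, level with it; the furniture and walls round the work are solid. World frame = base frame: x ahead of the robot, y to its left, z up, the work surface at z = 0. Lengths are in m, angles in degrees, forces in N, time in s.
With the tool pointing down it reaches from about 0.35 to 0.775 m from the base axis. Payload 3.1 kg.
Tool frame: the origin (TCP) lies on the centre line of the jaws, within the pads' length; the fingertips stand 17 mm ahead of it and the grasp point (between the pads) lies 2 mm behind it (robot.tip_reach is the distance from the TCP to the fingertips, in m); z points along the fingers, y is the line along which they close (so a half turn about z gives the same grasp; the last joint's range is limited). The gripper opens to 85 mm and grips with 20 to 120 N. Pads are 22 mm wide; open, the fingers measure 114 mm over their backs; the gripper's body (76 mm by 85 mm) begins 54 mm behind the grasp point. The pads swing forward as they close: fully open they stand 13 mm farther back than shut.
Start: joints at [-77.103, 17.813, 0.802, 86.603, -0.252, 75.585, -1.558], TCP at [0.145, 0.531, 0.248] pointing down, gripper open.
Joint ranges: [-154.91, 154.91], [-16.99, 109.72], [-72.82, 74.43], [7.12, 147.25], [-82.49, 262.49], [11.32, 116.49], [-174.64, 174.64]. Speed limits (degrees/s): [159.86, 159.86, 180, 180, 180, 180, 180].

### API

Orientations are given as [roll, pitch, yaw] about the fixed x, y, z axes, in that order (R = Rz(yaw) Ry(pitch) Rx(roll)).
In Python, from station import robot, fingers, vision, workorder, recognise gives the robot as it stands. Calls block until the motion is done:
- robot.move_to(position, orientation): joint-space move of the TCP to a pose.
- robot.line_to(position, orientation=None, velocity=0.15, f_stop=None): straight line of the TCP; orientation=None keeps the orientation; velocity is the mean speed in m/s. With f_stop (N) it stops when the force on the tool has changed by that much, and returns True; else False.
- robot.move_j(angles): joint-space move.
- fingers.gripper_to(opening, force=None): opening from 0.0 (shut) to 1.0 (fully open); force is the grip in N (None keeps the last); returns when the fingers have stopped.
- robot.pause(seconds).
- robot.inverse_kinematics(position, orientation): joint angles nearest the present ones, or None.
- vision.grab_frame(name): name is "scene" or "top" or "wrist"; returns the picture (480x640x3 uint8, red, green, blue); there is no depth.
- vision.calibration(name): a dict with "mtx" (3x3 intrinsics, pixels), "extrinsics" (4x4, takes a point from world to camera coordinates); the wrist camera has in their place "T_tool_cam" (4x4, takes a point from camera to tool coordinates, whose origin is the TCP and whose axes are the flange's). Camera axes: x right, y up, looking along -z (the intrinsics and any distortion apply to the point x, -y, -z); pixel columns grow to the right and rows downward; lengths in m; the calibration is good to about 2 mm. The wrist camera is an equidistant fisheye: a pixel r from the principal point sees the ray r / f radians off the axis. A picture is of the moment at which its call begins: read the wrist's pose just before it. calibration takes no time and is no camera call.
A pose or a line that the arm cannot do raises robot.PlanningError and nothing moves.
- workorder.close_job(): hands the job in; it is judged then, once.
Trained networks look in the newest picture that a camera, given by its name, has taken for a name from the list of things; names that differ only in an ending like _2 or _b are one class to them, and where a whole thing is asked for, a point or a joint stands for the part that bears it (a point fixed in the world has none). Each returns a list of dicts, best first, with "p" (0 to 1); they miss things now and then, are a little off and sometimes report something else, mostly with a low value. They report only what shows in the picture. A call takes as long as a camera call. They do not tell look-alikes from the thing itself.
- recognise(label, camera): "rect" ([centre column, centre row, width, height] in pixels, round what is visible of it).
Readings, each from a call of its own:
- robot.current_time_s(): time.
- robot.current_joint_positions(): joint angles.
- robot.current_dq(): joint speeds.
- robot.current_joint_torque(): joint torques, N m.
- robot.current_tool_pos(): TCP position.
- robot.current_eef_rot(): TCP orientation.
- robot.current_contact_force(): force on the tool from outside, world axes, zero at the start.
- robot.current_torque(): the same for the moment, N m.
- robot.current_finger_gap(): opening from 0.0 (shut) to 1.0 (fully open).
- robot.current_gripper_force(): force on a finger pad.
Only numpy, scipy, OpenCV 4.12 (cv2) and the standard library are available. Lean on these libraries where they do the work, as an engineer would, in place of code of your own. Each camera call takes 0.05 s, during which the arm holds its last target. There are 200 camera calls.

### The job

One of the two bench-mounted sample canisters is not closed: its cap only sits proud, on top of the thread. Turn that cap backward (counterclockwise from above) until it drops into the thread start, then screw it forward (clockwise) fully home to the stop, and let go. Leave the closed canister alone.

Things in the scene. Friction and masses are not known exactly. Their poses are not given: they have to be found in the camera images.
- cap_bar (a point): centre of the grip bar on the loose grey cap (68 mm across, about 0.12 kg, 1.5 mm play). Bar: 54 mm long along x, 14 mm thick along y, 34 mm high; its top is 17 mm above this point, the cap's flat top 17 mm below it. z up is the turning axis; a half turn makes no difference. The cap turns easily; its weight makes it drop and follow the thread if the bar is turned between loosely closed fingers.
- canister: canister to close: aluminium, 73 mm across, in a dark clamp collar on a steel foot plate 150 (x) by 86 mm (y), fixed to the bench; origin under the plate's centre at bench height, z up along the thread axis. Bar angles are counted counterclockwise from this x axis. At the start the bar stands at 16 to 30 degrees (modulo 180), about 126 mm up; forward from there it is blocked, without going down.
- cap_home (a point): where the bar's centre is when the cap is home, 118 mm above the bench on the thread axis; x along the foot plate, as the bar then lies (angle 0, against a stop). Turned backward the cap climbs 0.044 mm per degree; past 50 degrees it runs off the rib ends and drops 7 mm (55 to 110 will do, 70 is a good aim, back stop at 120). Turned forward from there it goes down 0.044 mm per degree to the stop.
- canister_closed: a like canister on a like plate, fixed to the bench, its like cap already home and fixed: bar along the plate's long side, bar centre 118 mm above the bench, about 8 mm lower than the cap that is not closed. Origin and axes as for the other. Which of the two stands left and which right varies. Not to be touched.
Mind the look-alikes: they are no part of the job. What is shaped like the part that bears cap_bar but blue or purple is not meant.

How it is judged:
By the outcome, as a careful person would: the job done as asked, in the order asked, and still so for the second after the job is handed in, with the robot touching nothing.
It also fails if it takes over 35 s, if anything falls off the work surface, if the arm or the gripper's body presses on something with over 40 N, if the wrist force passes 120 N, or if a joint passes its speed limit or range.

## Working session

There is one attempt and no reset: what is moved stays moved. The work goes in short steps, each a Python script; the robot and the scene stay as the last script left them, time stands still between calls to the robot, and variables do not carry over. Pictures are saved under pics/ and viewed, at most 10 in all, crops included, and the job is handed in when it is done.

```bash
ls; mkdir -p pics; python3 - <<'E'
from station import robot, fingers, vision, workorder, recognise
import cv2,numpy as np
ims=[]
for n in ["scene","top"]:
    im=vision.grab_frame(n); cv2.imwrite(f'pics/{n}0.png',im[:,:,::-1])
    for l in ["cap_bar","canister","canister_closed"]:
        for d in recognise(l,n): print(n,l,np.round(d['rect'],1),round(d['p'],2))
    c=vision.calibration(n); print({k:np.round(v,4).tolist() if not isinstance(v,str) else v for k,v in c.items()})
print(vision.calibration("wrist"))
print(robot.current_time_s(),robot.current_tool_pos(),robot.current_eef_rot())
E
```

```text
pics
scene cap_bar [364.3 291.9  27.8  30.5] 0.92
scene cap_bar [396.4 369.8  29.5  29.1] 0.85
scene cap_bar [227.4 233.1  21.9  26.9] 0.77
scene cap_bar [317.1 252.4  23.5  24.6] 0.66
scene cap_bar [378.1 222.2  26.4  19.5] 0.57
scene canister [360.4 319.6  55.5  46.3] 0.65
scene canister_closed [254.8 266.9  61.6  56.9] 0.7
{'mtx': [[621.2857, 0.0, 333.263], [0.0, 621.2857, 244.7092], [0.0, 0.0, 1.0]], 'extrinsics': [[0.6084, -0.7936, 0.0105, -0.3901], [0.6102, 0.4762, 0.6331, -0.4515], [-0.5074, -0.3787, 0.774, -1.4129], [0.0, 0.0, 0.0, 1.0]]}
top cap_bar [326.4 169.3  31.1  29.8] 0.9
top cap_bar [291.7 250.8  32.4  31.4] 0.87
top cap_bar [461.7 340.9  34.8  31.8] 0.8
top cap_bar [177.6 284.4  32.   31.9] 0.69
top cap_bar [388.7 290.4  34.8  35.7] 0.59
top canister [384.2 296.4  44.   66.9] 0.82
{'mtx': [[558.2123, 0.0, 322.7724], [0.0, 558.2123, 237.3047], [0.0, 0.0, 1.0]], 'extrinsics': [[0.0823, -0.9966, 0.0031, -0.0642], [0.973, 0.081, 0.2162, -0.6566], [-0.2158, -0.0148, 0.9763, -1.1243], [0.0, 0.0, 0.0, 1.0]]}
{'mtx': array([[371.64829954,   0.        , 322.62598408],
       [  0.        , 371.64829954, 236.77309573],
       [  0.        ,   0.        ,   1.        ]]), 'T_tool_cam': array([[ 2.76199596e-04,  9.64022481e-01,  2.65820579e-01,
         6.76597616e-02],
       [ 9.99999937e-01, -2.07191100e-04, -2.87647784e-04,
        -7.25696460e-04],
       [-2.22223272e-04,  2.65820642e-01, -9.64022477e-01,
        -1.25614601e-01],
       [ 0.00000000e+00,  0.00000000e+00,  0.00000000e+00,
         1.00000000e+00]])}
0.4 [0.14491626 0.53047574 0.24813179] [-1.79980291e+02 -1.13191806e-03  1.64718840e+02]
```

View pics/scene0.png

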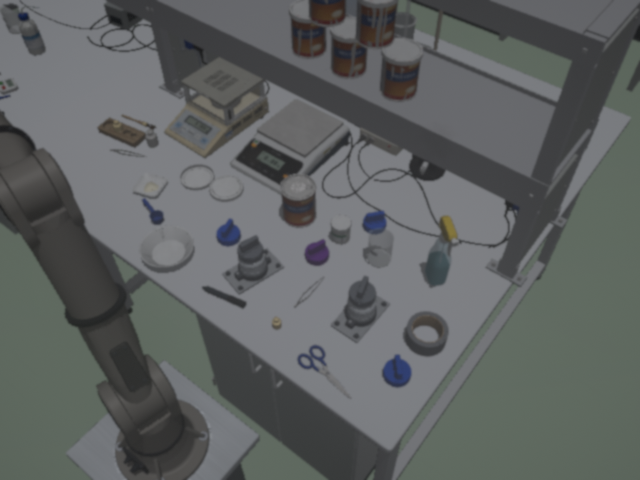

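View pics/top0.png

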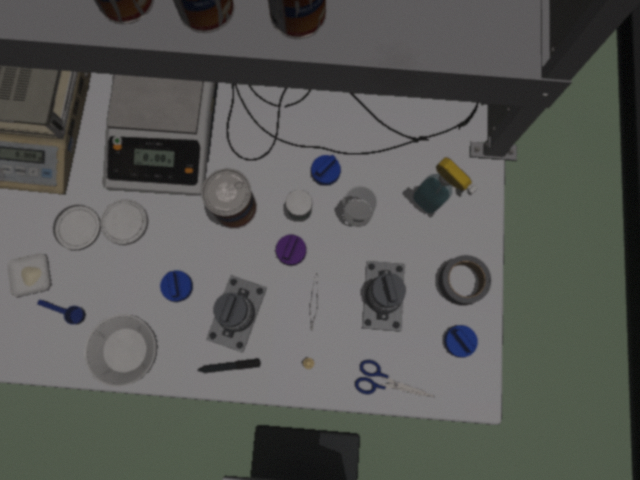

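The scene and top views show two grey canisters on foot plates: A at top (236,312) / scene (252,258), and B at top (385,292) / scene (361,303). The blue and purple caps lying on the bench are look-alikes. B's bar looks turned relative to its plate, so I'll enlarge both to check.

```bash
python3 - <<'E'
import cv2,numpy as np
t=cv2.imread('pics/top0.png'); s=cv2.imread('pics/scene0.png')
f=lambda im,c,r:cv2.resize(im[r-40:r+40,c-50:c+50],(400,300)[:2],interpolation=cv2.INTER_CUBIC)
o=np.vstack([np.hstack([f(t,236,312),f(t,385,294)]),np.hstack([f(s,252,262),f(s,361,303)])])
cv2.imwrite('pics/crop.png',cv2.convertScaleAbs(o,alpha=1.6))
E
```

```text
(no output)
```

View pics/crop.png

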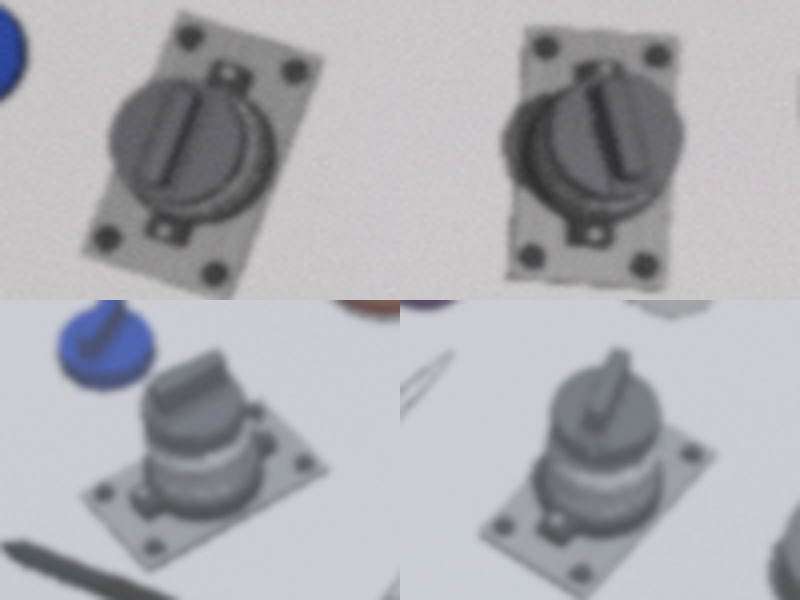

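B, at top (385,292) / scene (361,303), is the open one: its bar is turned about 20° counterclockwise from its plate. A's bar lies along its plate, so A is closed. I'll locate B roughly and then take two wrist views.

```bash
cat >h.py <<'E'
from station import robot, fingers, vision, workorder, recognise
import cv2,numpy as np
from scipy.spatial.transform import Rotation as Rot
def rays(name,px,pose=None):
    """world origin and unit directions of pixels"""
    c=vision.calibration(name); K=c['mtx']; px=np.atleast_2d(px).astype(float)
    u=(px[:,0]-K[0,2])/K[0,0]; v=(px[:,1]-K[1,2])/K[1,1]
    if name=='wrist':
        r=np.hypot(u,v)+1e-12; d=np.c_[u/r*np.sin(r),-v/r*np.sin(r),-np.cos(r)]
        T=pose@c['T_tool_cam']
    else:
        d=np.c_[u,-v,-np.ones(len(u))]; T=np.linalg.inv(c['extrinsics'])
    d=d@T[:3,:3].T
    return T[:3,3],d/np.linalg.norm(d,axis=1,keepdims=True)
def plane(name,px,z,pose=None):
    o,d=rays(name,px,pose); return o+d*((z-o[2])/d[:,2])[:,None]
def tri(rl):
    A=0;b=0
    for o,d in rl:
        P=np.eye(3)-np.outer(d,d);A=A+P;b=b+P@o
    X=np.linalg.solve(A,b); return X,[np.linalg.norm(np.cross(X-o,d)) for o,d in rl]
def pose():
    T=np.eye(4);T[:3,3]=robot.current_tool_pos();T[:3,:3]=Rot.from_euler('xyz',robot.current_eef_rot(),degrees=True).as_matrix();return T
E
python3 - <<'E'
from h import *
# bar centres (bar mid) in both images
for t,s in [((387.7,289.3),(364.3,291.9)),((235,308),(251,243))]:
    o1,d1=rays('top',t);o2,d2=rays('scene',s); print(tri([(o1,d1[0]),(o2,d2[0])]))
h=np.array([(145,47),(257,57),(131,257),(243,265)])/[4,3.75]+[335,254]
P=plane('top',h,0.01); print(P.round(4), P.mean(0)); 
for a,b in [(2,0),(3,1)]:
    v=P[a]-P[b]; print(np.degrees(np.arctan2(v[1],v[0]))%180)
c=vision.calibration
q=robot.current_tool_pos()
# candidate yaw: see IK
P0=P.mean(0)
for yaw in range(-180,180,30):
    print(yaw, [None if (j:=robot.inverse_kinematics([P0[0],P0[1],z],[180,0,yaw])) is None else np.round(j,0).tolist() for z in (.32,.118)])
E
```

```text
(array([ 0.55855178, -0.15464726,  0.10265369]), [np.float64(0.004457433064699555), np.float64(0.004457433064699589)])
(array([0.48778676, 0.15092437, 0.1366046 ]), [np.float64(0.0017092971128620362), np.float64(0.0017092971128619616)])
[[ 0.6157 -0.1221  0.01  ]
 [ 0.6149 -0.1847  0.01  ]
 [ 0.4915 -0.1224  0.01  ]
 [ 0.4919 -0.1836  0.01  ]] [ 0.55350085 -0.15318434  0.01      ]
0.11418889420690448
179.45891969254276
-180 [[-25.0, 28.0, 62.0, 76.0, -24.0, 90.0, 124.0], [-19.0, 33.0, 48.0, 95.0, -27.0, 64.0, 126.0]]
-150 [[-27.0, 30.0, 66.0, 76.0, -27.0, 91.0, 156.0], [-19.0, 33.0, 48.0, 95.0, -27.0, 64.0, 156.0]]
-120 [[51.0, 30.0, -62.0, 73.0, 26.0, 91.0, 144.0], [53.0, 41.0, -62.0, 92.0, 38.0, 71.0, 134.0]]
-90 [[-26.0, 29.0, 65.0, 76.0, -26.0, 90.0, -145.0], [-28.0, 41.0, 64.0, 95.0, -39.0, 70.0, -134.0]]
-60 [[-26.0, 29.0, 65.0, 76.0, -26.0, 90.0, -115.0], [-28.0, 41.0, 64.0, 95.0, -39.0, 70.0, -104.0]]
-30 [[-26.0, 29.0, 65.0, 76.0, -26.0, 90.0, -85.0], [-28.0, 41.0, 64.0, 95.0, -39.0, 70.0, -74.0]]
0 [[-22.0, 26.0, 56.0, 76.0, -21.0, 89.0, -59.0], [-26.0, 39.0, 61.0, 95.0, -36.0, 68.0, -46.0]]
30 [[-27.0, 29.0, 65.0, 76.0, -26.0, 91.0, -25.0], [-27.0, 40.0, 63.0, 95.0, -38.0, 69.0, -15.0]]
60 [[-27.0, 30.0, 66.0, 76.0, -27.0, 91.0, 6.0], [-27.0, 40.0, 64.0, 95.0, -38.0, 69.0, 15.0]]
90 [[-26.0, 29.0, 64.0, 76.0, -26.0, 90.0, 35.0], [-27.0, 40.0, 63.0, 95.0, -38.0, 69.0, 45.0]]
120 [[-26.0, 29.0, 64.0, 76.0, -26.0, 90.0, 65.0], [-26.0, 39.0, 62.0, 95.0, -37.0, 69.0, 74.0]]
150 [[-26.0, 29.0, 64.0, 76.0, -25.0, 90.0, 95.0], [-25.0, 38.0, 60.0, 95.0, -35.0, 68.0, 103.0]]
```

```bash
python3 - <<'E'
from h import *
robot.move_j([16,17.8,0.8,86.6,-0.25,75.6,-73])
print(robot.current_tool_pos(),robot.current_eef_rot())
for i,(dx,dy) in enumerate([(-.075,.05),(-.075,-.07)]):
    robot.move_to([.5535+dx,-.153+dy,.31],[180,0,0])
    p=pose(); im=vision.grab_frame('wrist'); np.save(f'p{i}.npy',p); cv2.imwrite(f'pics/w{i}.png',im[:,:,::-1])
    for l in ["cap_bar","canister"]:
        for d in recognise(l,'wrist'): print(i,l,np.round(d['rect'],1),round(d['p'],2))
print(robot.current_joint_positions(),robot.current_time_s())
E
```

```text
[ 0.5223389  -0.17198584  0.24842586] [-1.79961346e+02 -1.31093550e-02  3.21815386e-01]
0 cap_bar [500.9 205.7  56.4  57.6] 0.82
0 cap_bar [186.8  66.4  58.2  58.4] 0.78
0 cap_bar [377.  128.4  74.3  77.1] 0.67
0 cap_bar [ 32.9 163.4  47.8  49.4] 0.57
0 canister [365.5 132.6  75.  122. ] 0.91
1 cap_bar [244.2 129.1  75.6  77.9] 0.94
1 cap_bar [406.2 203.8  60.1  61.7] 0.92
1 cap_bar [98.2 79.4 52.1 50.4] 0.68
1 canister [260.4 131.6  74.5 126.1] 0.74
[ 19.76988301  13.74971231   4.11895119  83.42501235  -1.03797208
  82.91882497 -65.96128925] 4.55
```

```bash
python3 - <<'E'
import cv2,numpy as np
a=cv2.imread('pics/w0.png')[57:207,297:447];b=cv2.imread('pics/w1.png')[57:207,180:330]
o=np.hstack([cv2.resize(x,(400,400),interpolation=cv2.INTER_CUBIC) for x in (a,b)])
cv2.imwrite('pics/wc.png',cv2.convertScaleAbs(o,alpha=1.5))
E
```

```text
(no output)
```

View pics/wc.png

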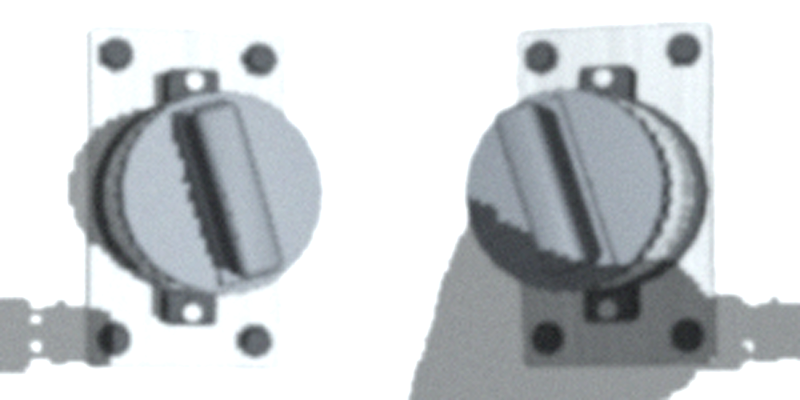

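The wrist crops show the cap disc at (221,191) in the left crop and (566,190) in the right, with the bar-top centre near (238,188) and (540,185). All four plate holes are visible in both.

```bash
cat >m.py <<'E'
from h import *
p=[np.load('p0.npy'),np.load('p1.npy')]
f0=lambda a:np.array(a)*.375+[297,57]
f1=lambda a:(np.array(a)-[400,0])*.375+[180,57]
def T(a,b):
    r=[tuple(x) for x in ((lambda o,d:(o,d[0]))(*rays('wrist',f0(a),p[0])),(lambda o,d:(o,d[0]))(*rays('wrist',f1(b),p[1])))]
    X,e=tri(r); return X
print('bar top',T((238,188),(540,185)));print('cap disc',T((221,191),(566,190)))
A=[(116,53),(260,58),(114,339),(254,340)];B=[(541,56),(683,48),(547,338),(687,334)]
H=np.array([T(a,b) for a,b in zip(A,B)]);print(H.round(4),H.mean(0))
for i,j in [(2,0),(3,1)]: v=H[j]-H[i];print(np.degrees(np.arctan2(v[1],v[0])))
for i,j in [(1,0),(3,2)]: v=H[j]-H[i];print(np.degrees(np.arctan2(v[1],v[0]))-90)
for nm,f,k,q in [('v0',f0,0,[(195,108),(247,276),(229,100),(281,266)]),('v1',f1,1,[(497,121),(545,250),(535,104),(585,262)])]:
    P=plane('wrist',f(q),.143,p[k])
    print(nm,[float(np.degrees(np.arctan2(*(P[i]-P[i+1])[1::-1]))) for i in (0,2)],P.mean(0))
E
python3 m.py
```

```text
bar top [ 0.55443483 -0.15315028  0.13849728]
cap disc [ 0.55392934 -0.15344401  0.10298274]
[[ 0.6161 -0.1225  0.0089]
 [ 0.616  -0.1843  0.0103]
 [ 0.4917 -0.1224  0.009 ]
 [ 0.4919 -0.1844  0.0072]] [ 0.55392423 -0.15337666  0.00884447]
-0.02107042222311599
0.046772373468026304
-0.011995242526225525
0.2573706338693853
v0 [18.120847567077696, 18.534377187093483] [ 0.55432809 -0.15259046  0.143     ]
v1 [19.480113593134238, 16.610686037248374] [ 0.55480156 -0.15424937  0.143     ]
```

The axis is at (0.554, -0.1533), the plate angle is about 0°, the bar is at about 18.5°, and the bar top is about 0.14 m up. Next I'll grip it gently and check the gap.

```bash
python3 - <<'E'
from h import *
X,Y=.554,-.1533
robot.move_to([X,Y,.22],[180,0,18.5])
print(robot.line_to([X,Y,.134],velocity=.08,f_stop=8))
fingers.gripper_to(.22,force=20); print(robot.current_finger_gap(),robot.current_contact_force(),robot.current_torque())
fingers.gripper_to(0,force=20); print(robot.current_finger_gap(),robot.current_gripper_force(),robot.current_contact_force(),robot.current_torque())
print(robot.current_tool_pos(),robot.current_eef_rot(),robot.current_joint_positions(),robot.current_time_s())
E
```

```text
False
0.21713751888315555 [ 0.94099338 -0.89777312  0.41739037] [ 0.03735044 -0.02552182  0.05617941]
0.15497636879448945 25.146444439888 [-0.30780476  1.39329005  0.95312197] [-0.02230029  0.06568869 -0.00988899]
[ 0.55396218 -0.15331084  0.13405121] [-1.79998911e+02  5.88051748e-03  1.84988558e+01] [ 14.68275569  25.63549637  -1.25831185  92.08530347   0.61736168
  62.29152137 -58.23999036] 7.2417
```

```bash
python3 - <<'E'
from h import *
X,Y=.554,-.1533
fingers.gripper_to(.19)
for y in list(range(26,74,8))+[76]:
    robot.move_to([X,Y,.134],[180,0,y])
    print(y,np.round(robot.current_contact_force(),1),np.round(robot.current_torque(),2),round(robot.current_time_s(),2))
robot.pause(.4)
print(robot.current_finger_gap(),robot.current_tool_pos(),robot.current_eef_rot(),np.round(robot.current_contact_force(),1))
vision.grab_frame
a=vision.grab_frame('scene')[253:343,306:426,::-1]; b=vision.grab_frame('top')[245:335,330:450,::-1]
cv2.imwrite('pics/t.png',cv2.convertScaleAbs(np.hstack([cv2.resize(np.ascontiguousarray(x),(400,300),interpolation=2) for x in(a,b)]),alpha=1.5))
E
```

```text
26 [ 0.2 -0.2  0.6] [ 0.05 -0.03  0.02] 7.71
34 [ 0.6  0.2 -0.3] [-0.02 -0.01 -0.04] 7.96
42 [-0.8  0.7  0.1] [ 0.02  0.   -0.05] 8.21
50 [-1.  -0.3  0.3] [0.05 0.03 0.03] 8.46
58 [-0.3 -0.3  0. ] [-0.01 -0.02  0.01] 8.71
66 [ 1.3  0.3 -0.3] [ 0.02  0.02 -0.02] 8.96
76 [ 0.3 -0.1 -0.5] [-0.01  0.01  0.01] 9.23
0.1947534033672257 [ 0.5539965  -0.15334928  0.13395022] [-1.79998979e+02  8.91407618e-03  7.59434415e+01] [ 0.7 -0.5  0.2]
```

View pics/t.png

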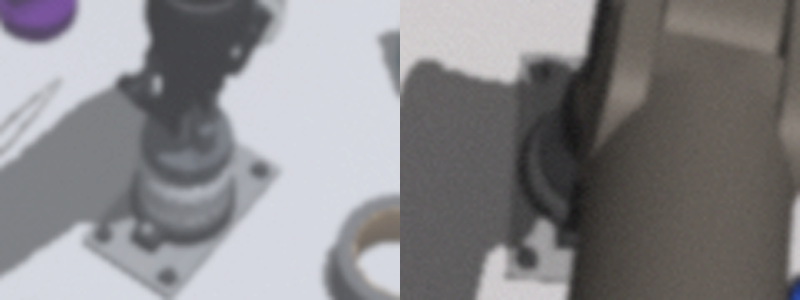

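```bash
python3 - <<'E'
from h import *
X,Y=.554,-.1533
hit=robot.line_to([X,Y,.123],velocity=.03,f_stop=4); z=robot.current_tool_pos()[2]; print('touch',hit,z,robot.current_time_s())
if not hit:
  for y in list(range(68,0,-8))+[0,-3,-6,-9,-12]:
    robot.move_to([X,Y,.123],[180,0,y])
    f,t=robot.current_contact_force(),robot.current_torque()
    print(y,np.round(f,1),np.round(t,2),np.round(robot.current_eef_rot()[2],1),round(robot.current_time_s(),2))
    if abs(t[2])>.35 or np.linalg.norm(f)>15: break
E
```

```text
touch True 0.12318425055141338 10.125
```

```bash
python3 - <<'E'
from h import *
X,Y=.554,-.1533
print(np.round(robot.current_contact_force(),1),robot.current_tool_pos()[2])
robot.line_to([X,Y,.1265],velocity=.05); print(np.round(robot.current_contact_force(),1))
for y in [68,60,52,44,36,28,20,14,8]:
    robot.move_to([X,Y,.1265],[180,0,y])
    f,t=robot.current_contact_force(),robot.current_torque()
    print(y,np.round(f,1),np.round(t,2),np.round(robot.current_eef_rot()[2],1),round(robot.current_time_s(),2))
    if abs(t[2])>.3 or np.linalg.norm(f)>15: break
E
```

```text
[ 0.  -0.5  3.9] 0.12318425055141338
[ 0.   0.4 -0.4]
68 [ 0.5 -0.3  0.3] [-0.02 -0.05 -0.01] 68.2 10.62
60 [-0.3 -0.2  0.7] [-0.03  0.02  0.03] 60.3 10.88
52 [ 0.   0.1 -0.3] [-0.03  0.03 -0.04] 52.4 11.12
44 [0.1 0.4 0.8] [-0.03  0.04 -0.02] 44.4 11.38
36 [ 0.1 -0.   0.2] [ 0.    0.02 -0.04] 36.4 11.62
28 [ 0.6  0.5 -0.4] [-0.02 -0.04 -0.01] 28.4 11.88
20 [ 0.6 -0.2  0.8] [-0.03  0.02  0.  ] 20.4 12.12
14 [-0.2 -0.7 -0.5] [0.07 0.01 0.01] 14.3 12.38
8 [-0.5  0.7 -0.2] [ 0.02 -0.02  0.03] 8.3 12.62
```

```bash
python3 - <<'E'
from h import *
X,Y=.554,-.1533
for y in [5,2,0,-2,-4,-6,-8,-10,-12]:
    robot.move_to([X,Y,.1265],[180,0,y]); robot.pause(.05)
    f,t=robot.current_contact_force(),robot.current_torque()
    print(y,np.round(f,1),np.round(t,2),np.round(robot.current_eef_rot()[2],1),round(robot.current_time_s(),2),robot.current_finger_gap())
    if abs(t[2])>.25 or np.linalg.norm(f)>15: break
E
```

```text
5 [1.5 1.  0.6] [-0.02  0.02  0.03] 5.2 12.93 0.1890166864488387
2 [ 0.   0.4 -0.1] [ 0.01 -0.01  0.06] 2.1 13.22 0.19183297622376946
0 [ 0.7  1.5 -0.3] [-0.   -0.05  0.02] 0.1 13.53 0.1931169367102867
-2 [ 0.4 -1.   0.2] [ 0.02 -0.    0.02] -1.9 13.82 0.19148785397146673
-4 [-0.2 -0.2 -1.3] [ 0.04 -0.01  0.04] -3.9 14.12 0.19170760686186702
-6 [0.1 0.3 0.1] [ 0.06 -0.06  0.1 ] -5.9 14.43 0.18919372701800077
-8 [-0.9  1.1  1. ] [0.08 0.04 0.28] -7.9 14.72 0.19425425505659832
```

```bash
python3 - <<'E'
from h import *
X,Y=.554,-.1533
robot.move_to([X,Y,.1265],[180,0,-10]);robot.pause(.2); print(np.round(robot.current_torque(),2),np.round(robot.current_contact_force(),1))
robot.move_to([X,Y,.1265],[180,0,-3])
fingers.gripper_to(1.0)
robot.line_to([X,Y,.25],velocity=.15)
for i,(dx,dy) in enumerate([(-.075,.05),(-.075,-.07)]):
    robot.move_to([X+dx,Y+dy,.31],[180,0,0]); robot.pause(.2)
    p=pose(); im=vision.grab_frame('wrist'); np.save(f'q{i}.npy',p); cv2.imwrite(f'pics/x{i}.png',im[:,:,::-1])
a=cv2.imread('pics/x0.png')[57:207,297:447];b=cv2.imread('pics/x1.png')[57:207,180:330]
o=np.hstack([cv2.resize(x,(400,400),interpolation=cv2.INTER_CUBIC) for x in (a,b)])
cv2.imwrite('pics/xc.png',cv2.convertScaleAbs(o,alpha=1.5)); print(robot.current_time_s())
E
```

```text
[0.12 0.25 0.63] [-0.6  0.2  1.7]
18.6333
```

View pics/xc.png

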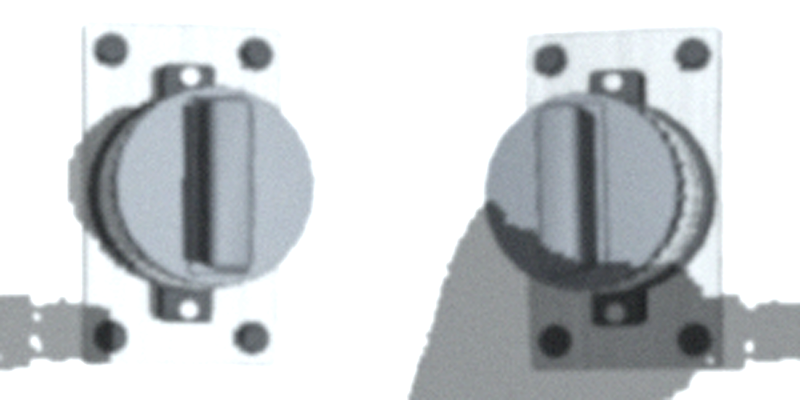

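The bar now lies along its plate (angle about 0°), with its top face at (232,183) in the left crop and (562,185) in the right. The cap's parallax against the plate holes has shrunk, so it sits lower. The stop torque came where angle 0 was expected, and the gripper is clear.

```bash
python3 -c "
from station import workorder
print(workorder.close_job())"
```

```text
the job is handed in; nothing more can be done
None
```

The loose cap on the right-hand canister was turned back to about 70°, where it dropped into the thread, then screwed forward to the stop at about 0° and released; the closed canister was left alone, and the job was handed in at about 19 s.

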